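Reference cell into the photometer's light path

TASK

Ready the ink photometer's check: first take the red-tagged (out-of-service) glass cell out of the rack and lower it into the red reject nest, upright and fully seated, and let go of it; then lift out the green-tagged cell and hold it upright in the light path, half-way between lamp and detector, its clear windows facing the two barrels and the beam passing through its middle. Grip both cells by their frosted sides only, never touching the clear windows, do not drop them, and do not bump the photometer or disturb the blue-tagged cell and the other things on the table. Finish while still holding the green cell steady in the beam: it is not put down and touches nothing but the fingers.

Things in the scene. Friction and masses are not known exactly. Their poses are not given: they have to be found in the camera images.
- cell_red_center (a point): Red-tagged cell (out of service): upright glass cuvette 12.5 x 22.5 x 45 mm with a red cap. Point: its centre, 22.5 mm above its base. Its x is normal to the two frosted white sides (12.5 mm apart, 22.5 wide: grip these); its y is normal to the two clear windows (22.5 mm apart); z up. Starts in the rack, base 4 mm above the table, 31 mm standing above the rack's top. 25 g.
- cell_green_center (a point): Green-tagged cell (in date): upright glass cuvette 12.5 x 22.5 x 45 mm with a green cap. Point: its centre, 22.5 mm above its base. Its x is normal to the two frosted white sides (12.5 mm apart, 22.5 wide: grip these); its y is normal to the two clear windows (22.5 mm apart); z up. Starts in the rack, base 4 mm above the table, 31 mm standing above the rack's top. 25 g.
- cell_blue_center (a point): Blue-tagged cell, bystander: upright glass cuvette 12.5 x 22.5 x 45 mm with a blue cap. Point: its centre, 22.5 mm above its base. Its x is normal to the two frosted white sides (12.5 mm apart, 22.5 wide: grip these); its y is normal to the two clear windows (22.5 mm apart); z up. Starts in the rack, base 4 mm above the table, 31 mm standing above the rack's top. 25 g.
- cell_red: the red-tagged cell; origin at the centre of its base, axes as at its centre point
- cell_green: the green-tagged cell; origin at the centre of its base, axes as at its centre point
- cell_red_windows: the two clear windows of the red-tagged cell, at its ends along its own y, each 9.5 mm wide and 40 mm high; fingers must not touch them. Origin at the centre of the cell's base, axes as the cell's.
- cell_green_windows: the two clear windows of the green-tagged cell, at its ends along its own y, each 9.5 mm wide and 40 mm high; fingers must not touch them. Origin at the centre of the cell's base, axes as the cell's.
- rack: fixed wooden rack 40 x 150 x 18 mm, long along its own y, with three sockets in a row along y, 50 mm apart, each 15.5 x 25.5 mm and 14 mm deep: 1.5 mm of play all round a cell. Which cell stands in which socket varies. Origin at the centre of its underside.
- nest_seat (a point): Reject nest: fixed red block 56 x 56 x 18 mm with one socket, floor 4 mm above the table, 16.5 mm along its x, 26.5 along its y (2 mm of play all round a cell), flaring over the top 8 mm to 24.5 x 34.5 mm. Point: where the centre of a fully seated cell lies, 26.5 mm above the table, 8.5 above the block's top. A seated cell's y runs along this y, either way round.
- beam_mid (a point): Middle of the light path, on the beam's axis half-way between the photometer's lamp and detector barrels, 85 mm above the table. Its y is the beam's direction (level); its x is level and square to the beam. The barrels, 26 mm thick, end 50 mm off along +y (lamp, lit lens) and -y (detector).
- photometer: fixed photometer: grey base 100 x 300 x 16 mm; rail along its y, 34 mm wide, top 32 mm above the table; lamp head (black, +y) and detector head (white, -y), 56 mm deep, 75 to 145 mm out along y, tops 112 mm (lamp fins 119) above the table. Between the barrels only the rail lies below. Origin: centre of its underside.
- tin_black: bystander: ink tin with a black lid, 76 mm across, 54 mm high, on the table in the middle; origin at its underside
- tin_ochre: bystander: ink tin with an ochre lid, 76 mm across, 54 mm high, at the left side; origin at its underside
- brayer: bystander: ink roller: black 48 x 110 mm roller, brass frame, dark wooden handle, about 205 mm long and 54 mm high, on the ink slab at the back; origin at its underside
- ink_knife: bystander: ink spatula 200 mm long lying on the ink slab at the back; origin at its underside
- loupe: bystander: black folding loupe, 40 x 40 x 50 mm, on the table towards the robot on its right; origin at its underside
- tape_roll: bystander: roll of buff tape 90 mm across, 24 mm high, lying on the table towards the robot on its left; origin at its underside
- bottle: bystander: amber bottle with a black cap, 54 mm across, 120 mm high, at the right side; origin at its underside
There are look-alikes about, which are no part of the job. Of the things that look like the part that bears nest_seat, take the one that is farthest from the robot's base at the start.

How it is judged (in metres and radians):
On the way, in this order (a step that is already met when the one before it is completed fails the run):
1. the red-tagged cell is seated upright in the reject nest and let go (horizontal distance between cell_red_center and nest_seat below 0.004 m and z of cell_red_center in the frame of nest_seat below 0.003 m and angle between cell_red_center's own z axis and vertical below 0.1 rad and linear speed of cell_red below 0.02 m/s and contact force between cell_red and the fingers below 0.05 N), for 0.2 s.
2. the green-tagged cell is held upright in the middle of the light path by the fingers alone (x of cell_green_center in the frame of beam_mid between -0.005 and 0.005 m and y of cell_green_center in the frame of beam_mid between -0.02 and 0.02 m and z of cell_green_center in the frame of beam_mid between -0.01 and 0.01 m and angle between cell_green_center's own z axis and vertical below 0.14 rad and angle between the y axis of cell_green_center and the y axis of beam_mid, either way round below 0.14 rad and contact force between cell_green and the fingers above 0.5 N and contact force between cell_green and photometer below 0.05 N and linear speed of cell_green below 0.02 m/s), for 0.2 s.
At the end, for the whole second after the job is handed in: Green cell held still by fingers alone, centre within 5 mm of the beam sideways, 10 mm in height, 20 mm of half-way along it, upright and square to the beam within 8 degrees. Red cell released, upright in the reject nest, within 4 mm of its centre and fully down (3 mm) (all of step 1 and all of step 2); the arm keeps its last pose, push and grip.
It fails at once if the fingers touch a clear window of the red- or green-tagged cell (contact force between any of cell_red_windows, cell_green_windows and the fingers above 0.3 N).
It fails at once if the red- or green-tagged cell is dropped (falls free faster than 0.5 m/s, about 13 mm) ((contact force between cell_red and the fingers below 0.01 N and linear speed of cell_red above 0.5 m/s) or (contact force between cell_green and the fingers below 0.01 N and linear speed of cell_green above 0.5 m/s)).
It fails at once if the photometer is bumped (over 3 N) (contact force between any of the fingers, the arm, cell_green, cell_red and photometer above 3 N).
It fails at once if the blue-tagged cell (15 mm) or another bystander (20 mm) is moved (distance of cell_blue_center from where it was at the start of the episode above 0.015 m or distance of any of tin_black, tin_ochre, brayer, ink_knife, loupe, tape_roll, bottle from where it was at the start of the episode above 0.02 m).
It also fails if it takes over 64 s, if anything falls off the work surface, if the arm or the gripper's body presses on something with over 40 N, if the wrist force passes 120 N, or if a joint passes its speed limit or range.

ROBOT

A 6-joint arm with a two-finger parallel gripper is mounted at the origin on the work surface. World frame = base frame: x ahead of the robot, y to its left, z up, the work surface at z = 0. Lengths are in mm, angles in rad, forces in N, time in s.
With the tool pointing down it reaches from about 350 to 875 mm from the base axis. Payload 4.2 kg.
Tool frame: the origin (TCP) lies midway between the tips of the shut fingers; the grasp point (between the pads) lies 19 mm behind it (arm.grasp_offset is the distance from the TCP to the grasp point, in mm); z points along the fingers, y is the direction in which the jaws open and shut (so a half turn about z gives the same grasp; the last joint's range is limited). The gripper opens to 85 mm and grips with 20 to 120 N. Pads are 22 mm wide; open, the fingers measure 114 mm over their backs; the gripper's body (76 mm by 85 mm) begins 54 mm behind the grasp point. The pads swing forward as they close: fully open they stand 13 mm farther back than shut.
Start: joints at [1.57, 0.385, 0.008, 0, -1.194, -0.259], TCP at [160.523, 604.013, 231.312] pointing down, gripper open.
Joint ranges: [-3.14, 3.14], [-1.21, 2.06], [-1.07, 1.41], [-3.16, 2.05], [-2.99, -0.16], [-3.1, 3.1]. Speed limits (rad/s): [2.79, 2.79, 3.14, 3.14, 3.14, 3.14].

INTERFACE

Orientations are given as a unit quaternion [x, y, z, w].
In Python, from bench import arm gives the robot as it stands.
- The arm moves only by the tool move_arm, never from a script. Its argument "moves" is a list of rows, each an object with "gripper": the gripper's target within -1 to 1 (fully open at 1, half-way at 0, shut at -1); "xyz": the shift along the tool's x, y, z in cm, a list of three; "angular": the turn, a rotation vector about the tool's x, y, z in rad, a list of three. In form: [{"gripper": gripper, "xyz": [dx, dy, dz], "angular": [wx, wy, wz]}, ...]. A call has 1 to 10 rows; each row is the pose to reach, as a shift and turn from the pose commanded when the call began, along the tool's axes at that moment; what a row does not reach only later rows make up. A row lasts 1/8 s, in which the tool goes at most 62.5 mm and 10.7 degrees, less where a joint would pass 70% of its speed; a pose out of reach is approached as far as the arm can. A call with a gripper value outside its range is refused whole. The fingers move at their own pace and stop on an object; the grip force is fixed at half the most. Time passes only in rows, so rows that repeat a pose let the fingers close. It gives the time, the measured TCP pose, the force and the opening at its end, in the units of the state.
- arm.read_state(): the state, without advancing time (a new reading comes with each control period).
- arm.get_image(name): name is "scene" or "top" or "wrist"; returns (picture, depth): 480x640x3 uint8, blue, green, red; 480x640 float32, mm along the optical axis (not along the pixel's ray), 0 where there is no reading.
- arm.get_calibration(name): a dict with "camera_matrix" (3x3 intrinsics, pixels), "R" (3x3) and "t" (3): a world point X has camera coordinates R X + t. Camera axes: x right, y down, z forward; pixel columns grow to the right and rows downward; lengths in mm; the calibration is good to about 2 mm. A picture is of the moment at which its call begins: read the wrist's pose just before it. get_calibration takes no time and is no camera call; for the wrist camera it gives the pose at the moment of the call.
- arm.job_done(): hands the job in, once; it reports no verdict.
The state is a dict: "clock": time; "joints": joint angles; "joint_vel": joint speeds; "joint_efforts": joint torques, N m; "position": TCP position; "ee_rot": TCP orientation; "contact_force": force on the tool from outside, world axes, zero at the start; "wrist_torque": the same for the moment, N m; "gripper_width": finger opening in mm.
Only numpy, scipy, OpenCV 4.12 (cv2) and the standard library are available. Lean on these libraries where they do the work, as an engineer would, in place of code of your own. Each camera call takes 0.05 s, during which the arm holds its last target. There are 200 camera calls.

## Working session

There is one attempt and no reset: what is moved stays moved. The work goes in short steps, Python scripts to look and compute and a tool call to move; the robot and the scene stay as the last step left them, time stands still between calls to the robot, and variables do not carry over. Pictures are saved under pics/ and viewed, about 8 in all and at most 12, crops included, and the job is handed in when it is done.

Besides the shell and the picture viewer there is one more tool, called as name(argument=value, ...), one argument or row to a line, values as JSON. move_arm: Moves the arm, as the interface text tells. Its arguments: {"type":"object","properties":{"moves":{"type":"array","items":{"type":"object","properties":{"gripper":{"type":"number"},"xyz":{"type":"array","items":{"type":"number"}},"angular":{"type":"array","items":{"type":"number"}}}}}},"required":["moves"]}

```bash
ls; mkdir -p pics; python3 - <<'E'
from bench import arm
import cv2,numpy as np
s=arm.read_state();print({k:np.round(v,3).tolist() for k,v in s.items()}, arm.grasp_offset)
for n in("scene","top"):
    p,d=arm.get_image(n);cv2.imwrite(f"pics/{n}0.png",p);np.save(f"pics/{n}0.npy",d)
    c=arm.get_calibration(n);print(n,{k:np.round(v,3).tolist() for k,v in c.items()})
E
```

```text
pics
{'clock': 0.0, 'joints': [1.57, 0.386, 0.007, -0.001, -1.194, -0.259], 'joint_vel': [-0.001, 0.001, -0.001, -0.001, -0.0, -0.0], 'joint_efforts': [-0.001, -39.229, 18.84, 4.186, -0.005, -0.0], 'position': [160.387, 603.44, 230.201], 'ee_rot': [0.992, -0.13, -0.0, 0.001], 'contact_force': [0.12, 0.402, -0.312], 'wrist_torque': [0.06, 0.017, -0.006], 'gripper_width': 84.914} 18.700000000000003
scene {'camera_matrix': [[485.634, 0.0, 314.407], [0.0, 485.634, 241.235], [0.0, 0.0, 1.0]], 'R': [[-0.005, 1.0, 0.0], [0.618, 0.004, -0.786], [-0.786, -0.004, -0.618]], 't': [2.756, -208.078, 1775.815]}
top {'camera_matrix': [[578.26, 0.0, 331.054], [0.0, 578.26, 232.473], [0.0, 0.0, 1.0]], 'R': [[-0.012, -1.0, -0.003], [-0.987, 0.012, -0.158], [0.158, 0.001, -0.988]], 't': [3.225, 467.616, 1587.728]}
```

View pics/top0.png

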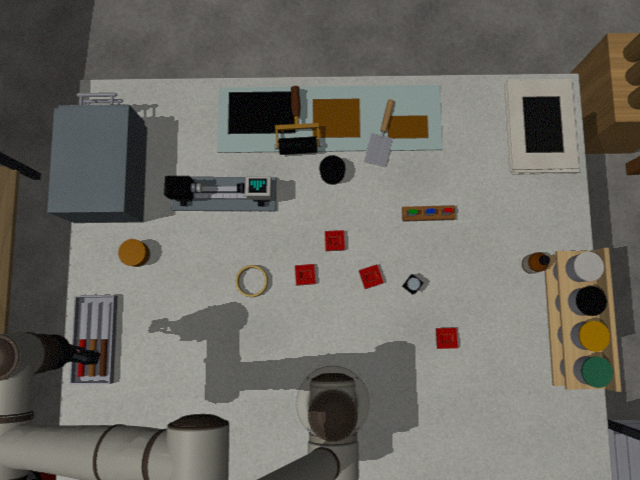

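View pics/scene0.png

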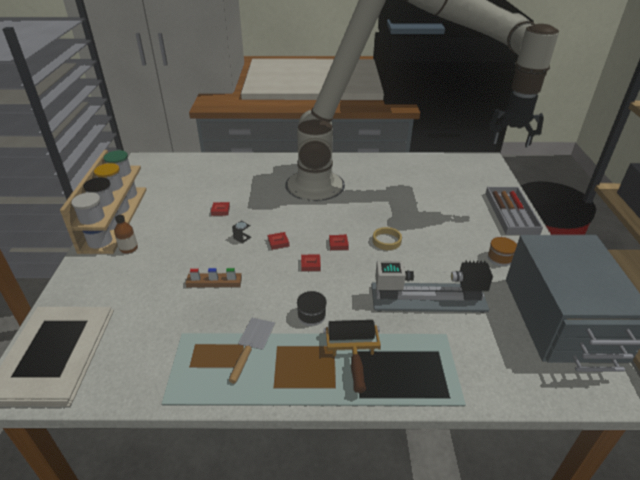

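The top view shows four red blocks, at px (335,240), (305,275), (371,276) and (447,338). The base is near (332,402), so (335,240) is the farthest and is my nest choice. The rack is at (430,213), with green at about 411, blue at 431 and red at 448. The photometer is at (222,192), lamp on the left (+y).

```bash
cat > h.py <<'E'
from bench import arm
import cv2,numpy as np
from scipy.spatial.transform import Rotation as Ro
def snap(n,tag):
    c=arm.get_calibration(n);p,d=arm.get_image(n);cv2.imwrite(f"pics/{tag}.png",p);np.savez(f"pics/{tag}.npz",p=p,d=d,K=c["camera_matrix"],R=c["R"],t=c["t"]);return load(tag)
def load(tag):
    z=np.load(f"pics/{tag}.npz");return z
def cast(c,uv,z):
    "pixels -> world points on the plane at height z"
    uv=np.atleast_2d(uv).astype(float);R=np.array(c["R"]);o=-R.T@np.array(c["t"]).ravel()
    r=np.c_[uv,np.ones(len(uv))]@np.linalg.inv(c["K"]).T@R
    return o+r*((z-o[2])/r[:,2])[:,None]
def proj(c,X):
    q=np.atleast_2d(X)@np.array(c["R"]).T+np.array(c["t"]).ravel();q=q@np.array(c["K"]).T;return q[:,:2]/q[:,2:]
def cloud(c):
    v,u=np.mgrid[0:480,0:640];d=c["d"];R=np.array(c["R"])
    q=np.stack([u*d,v*d,d],-1)@np.linalg.inv(c["K"]).T
    return (q-np.array(c["t"]).ravel())@R
def rect(P):
    "min area rectangle of world xy: centre, (long, short), yaw of long side"
    b=cv2.boxPoints(cv2.minAreaRect(P[:,:2].astype(np.float32)))
    e=[b[1]-b[0],b[2]-b[1]];l=[np.linalg.norm(x) for x in e];i=int(np.argmax(l))
    return b.mean(0),(l[i],l[1-i]),np.arctan2(e[i][1],e[i][0])%np.pi
def blobs(m,amin):
    n,l,s,_=cv2.connectedComponentsWithStats(m.astype(np.uint8));return [(l==i) for i in range(1,n) if s[i,4]>=amin]
def hsv(c): return cv2.cvtColor(c["p"],cv2.COLOR_BGR2HSV).astype(int)
def red(h): return ((h[...,0]<8)|(h[...,0]>172))&(h[...,1]>150)&(h[...,2]>60)
def pix(b,):
    v,u=np.nonzero(b);return np.c_[u,v]
E
python3 - <<'E'
from h import *
c=snap("top","top1");H=hsv(c);P=cloud(c)
roi=np.zeros((480,640),bool);roi[195:360,270:480]=1
print("nests")
for b in blobs(red(H)&roi,60):
    w=cast(c,pix(b),18);r=rect(w);print(pix(b).mean(0).round(),r[0].round(1),np.round(r[1],1),round(r[2],3),"dist",np.hypot(*r[0]).round(),'zmed',np.median(P[b][:,2]).round(1))
print("caps")
rr=roi.copy();rr[230:]=0
for n,m in(("red",red(H)),("green",(abs(H[...,0]-62)<18)&(H[...,1]>110)),("blue",(abs(H[...,0]-115)<12)&(H[...,1]>110))):
    for b in blobs(m&rr,6):
        u=pix(b);print(n,len(u),u.mean(0).round(1),cast(c,u.mean(0),49)[0].round(1),np.median(P[b][:,2]).round(1))
m=(abs(H[...,0]-13)<8)&(H[...,1]>80)&rr
for b in blobs(m,80):
    r=rect(cast(c,pix(b),18));print("rack",r)
# photometer from depth
roi[:]=0;roi[165:222,155:285]=1
for lo,hi in((8,20),(26,38),(60,98),(104,125)):
    m=roi&(P[...,2]>lo)&(P[...,2]<hi)
    for b in blobs(m,60): 
        q=P[b];r=rect(q);print("phot",lo,b.sum(),pix(b).mean(0).round(),np.round(r[0],1),np.round(r[1],1),round(r[2],3),np.median(q[:,2]))
print("table z",np.median(P[300:330,480:530,2]))
cr=np.vstack([cv2.resize(c["p"][195:295,290:490],(800,400),interpolation=cv2.INTER_CUBIC)]);cv2.imwrite("pics/crop1.png",cr)
E
```

```text
nests
[334. 240.] [449.1 -11.4] [54.9 52.8] 0.055 dist 449.0 zmed 17.3
[305. 274.] [353.2  72.5] [54.3 54. ] 0.069 dist 361.0 zmed 17.8
[371. 276.] [ 345.1 -112.8] [54.4 54.2] 1.873 dist 363.0 zmed 17.0
[446. 338.] [ 172.7 -317.5] [56.4 54.6] 1.603 dist 361.0 zmed 16.6
caps
red 39 [447.9 209.8] [ 526.1 -331.    49. ] 49.7
green 41 [412.4 211. ] [ 523.8 -231.2   49. ] 48.4
blue 36 [430.1 210.5] [ 524.8 -281.    49. ] 48.5
rack (array([ 524.72034, -281.12704], dtype=float32), (np.float32(151.50449), np.float32(40.928467)), np.float32(1.5865779))
phot 8 346 [220. 181.] [626.3 322.2] [154.8  29.4] 1.518 15.90712239132839
phot 8 931 [227. 204.] [582.3 304.1] [302.9  97.3] 1.608 15.235588192579039
phot 26 473 [220. 193.] [588.7 311.1] [152.6  38. ] 1.559 32.34607361732181
phot 60 161 [189. 192.] [576.4 395.9] [96.2 47.4] 2.252 88.04375665714011
phot 60 83 [261. 198.] [561.  191.7] [71.1 20.4] 1.832 77.76121060508586
phot 104 506 [177. 186.] [590.  412.5] [74.1 56. ] 1.534 114.09268479462281
phot 104 525 [258. 186.] [586.7 194.7] [71.2 56.8] 1.542 112.67431242329882
table z 0.8764856548843543
```

View pics/crop1.png

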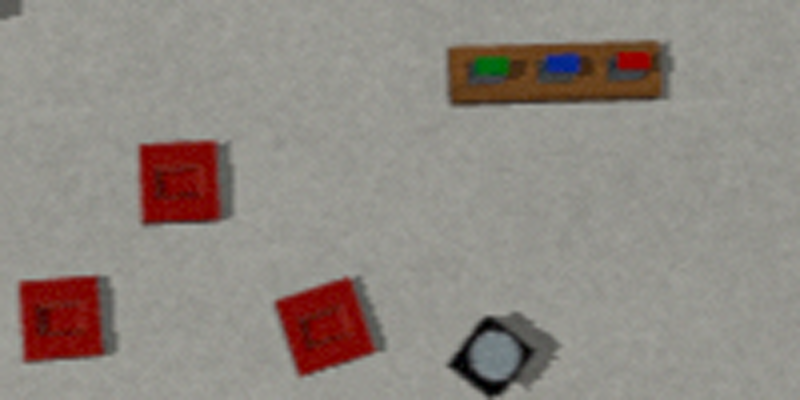

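The crop confirms it: the chosen nest is at crop (180,183), with its socket's long side along ~y. The look-alike blocks are at crop (62,320) and (328,325). The rack caps are green (490,66), blue (562,64) and red (632,62). Next I go above the rack for a close wrist look.

```bash
cat >> h.py <<'E'
def plan(*wp):
    "wp: (x,y,z TCP mm, yaw of tool x) -> xyz cm and angular from the present measured pose"
    s=arm.read_state();R0=Ro.from_quat(s["ee_rot"]);p=np.array(s["position"])
    print("pose",p.round(2),"yaw",np.arctan2(*R0.as_matrix()[[1,0],0]).round(4),"tilt",np.degrees(np.arccos(-R0.as_matrix()[2,2])).round(2),"w",round(s["gripper_width"],1),"t",round(s["clock"],2),"F",np.round(s["contact_force"],1),"j",np.round(s["joints"],2))
    for x,y,z,a in wp:
        Rt=Ro.from_matrix([[np.cos(a),np.sin(a),0],[np.sin(a),-np.cos(a),0],[0,0,-1]])
        print("xyz",(R0.inv().apply(np.array([x,y,z])-p)/10).round(2).tolist(),"ang",(R0.inv()*Rt).as_rotvec().round(3).tolist())
E
python3 - <<'E'
from h import *
plan((450,150,250,-1.0),(450,-150,250,-1.57),(480,-281,250,-1.555))
c=arm.get_calibration("wrist");s=arm.read_state();Rt=Ro.from_quat(s["ee_rot"]).as_matrix();R=np.array(c["R"]);o=-R.T@np.array(c["t"]).ravel()
print("cam in tool",Rt.T@(o-s["position"]),"axes",(Rt.T@R.T).round(2).tolist(),c["camera_matrix"])
E
```

```text
pose [160.43 603.59 230.48] yaw -0.2599 tilt 0.1 w 85.7 t 0.15 F [-0.6  0.9  0.1] j [ 1.57  0.39  0.01 -0.   -1.19 -0.26]
xyz [39.64, 36.4, -1.89] ang [0.002, -0.001, 0.74]
xyz [47.35, 65.39, -1.84] ang [0.001, -0.001, 1.31]
xyz [53.62, 77.28, -1.82] ang [0.001, -0.001, 1.295]
cam in tool [  70.45920516    0.33678876 -142.98559793] axes [[0.0, -0.96, -0.28], [1.0, -0.0, 0.0], [-0.0, -0.28, 0.96]] [[414.32131684   0.         322.5008439 ]
 [  0.         414.32131684 236.28747154]
 [  0.           0.           1.        ]]
```

move_arm(
  moves=[
    {"gripper": 1,"xyz": [39.6,36.4,-1.9],"angular": [0,0,0.74]},
    {"gripper": 1,"xyz": [39.6,36.4,-1.9],"angular": [0,0,0.74]},
    {"gripper": 1,"xyz": [39.6,36.4,-1.9],"angular": [0,0,0.74]},
    {"gripper": 1,"xyz": [39.6,36.4,-1.9],"angular": [0,0,0.74]},
    {"gripper": 1,"xyz": [39.6,36.4,-1.9],"angular": [0,0,0.74]},
    {"gripper": 1,"xyz": [39.6,36.4,-1.9],"angular": [0,0,0.74]},
    {"gripper": 1,"xyz": [39.6,36.4,-1.9],"angular": [0,0,0.74]},
    {"gripper": 1,"xyz": [39.6,36.4,-1.9],"angular": [0,0,0.74]},
    {"gripper": 1,"xyz": [39.6,36.4,-1.9],"angular": [0,0,0.74]},
    {"gripper": 1,"xyz": [39.6,36.4,-1.9],"angular": [0,0,0.74]},
  ],
)

```text
clock: 1.4
position: [450.4, 148.5, 250.1]
ee_rot: [0.877, -0.481, -0.0, 0.0]
contact_force: [-0.2, 0.1, -0.8]
gripper_width: 85.4
```

```bash
python3 - <<'E'
from h import *
plan((450,-150,230,-1.555),(515,-281,200,-1.555))
E
```

```text
pose [450.44 148.46 250.06] yaw -1.0043 tilt 0.03 w 85.4 t 1.4 F [-0.2  0.1 -0.8] j [ 0.66  0.11 -0.31 -0.   -1.15 -0.1 ]
xyz [25.16, 16.05, 2.02] ang [0.001, -0.0, 0.551]
xyz [39.7, 17.6, 5.02] ang [0.001, -0.0, 0.551]
```

```bash
python3 - <<'E'
from h import *
plan((450,20,200,-1.555),(515,-281,200,-1.555))
E
```

```text
pose [450.44 148.46 250.06] yaw -1.0043 tilt 0.03 w 85.4 t 1.4 F [-0.2  0.1 -0.8] j [ 0.66  0.11 -0.31 -0.   -1.15 -0.1 ]
xyz [10.82, 6.93, 5.01] ang [0.001, -0.0, 0.551]
xyz [39.7, 17.6, 5.02] ang [0.001, -0.0, 0.551]
```

move_arm(
  moves=[
    {"gripper": 1,"xyz": [10.8,6.9,5.0],"angular": [0,0,0.551]},
    {"gripper": 1,"xyz": [10.8,6.9,5.0],"angular": [0,0,0.551]},
    {"gripper": 1,"xyz": [10.8,6.9,5.0],"angular": [0,0,0.551]},
    {"gripper": 1,"xyz": [10.8,6.9,5.0],"angular": [0,0,0.551]},
    {"gripper": 1,"xyz": [10.8,6.9,5.0],"angular": [0,0,0.551]},
    {"gripper": 1,"xyz": [10.8,6.9,5.0],"angular": [0,0,0.551]},
  ],
)

```text
clock: 2.15
position: [450.4, 23.5, 200.7]
ee_rot: [0.715, -0.699, 0.0, -0.0]
contact_force: [-0.1, -0.1, 0.2]
gripper_width: 85.3
```

```bash
python3 - <<'E'
from h import *
c=snap("wrist","w_nest")
plan((515,-281,200,-1.555))
print(proj(c,[[449,-11,18],[450,20,0]]))
E
```

```text
pose [450.3   23.33 200.66] yaw -1.5481 tilt 0.05 w 85.1 t 2.2 F [-0.2 -0.6  0.1] j [ 0.41  0.11 -0.45 -0.   -1.01 -0.39]
xyz [30.57, -5.78, 0.06] ang [-0.001, 0.0, 0.007]
[[324.71144453 164.99741895]
 [322.52009119 199.64215703]]
```

View pics/w_nest.png

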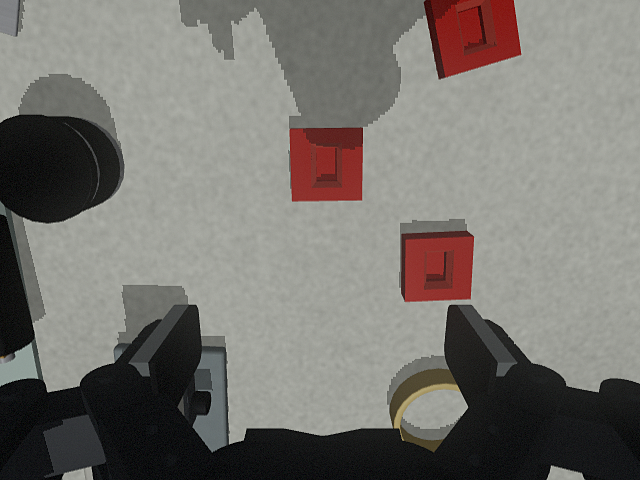

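The wrist view shows the chosen nest at px (327,165), with its socket's long side up-down in the image (world y). The look-alikes are at (437,265) and (475,35). Measure the nest here, then move to the rack.

```bash
python3 - <<'E'
from h import *
c=load("w_nest");H=hsv(c);m=((H[...,0]<8)|(H[...,0]>172))&(H[...,1]>150)&(H[...,2]>40)
roi=np.zeros((480,640),bool);roi[100:215,280:372]=1
P=cloud(c)
b=blobs(m&roi,2000)[0];u=pix(b);w=cast(c,u,18);r=rect(w);print("mask",r)
q=P[roi&m&(abs(P[...,2]-18)<3)];print("top face depth",rect(q),np.median(q[:,2]))
# socket floor: low points inside block
in_=(np.abs(P[...,:2]-r[0]).max(-1)<22)&roi
for lo,hi in((0,8),(0,14)):
    q=P[in_&(P[...,2]<hi)];print(hi,len(q),rect(q))
E
```

```text
mask (array([447.97284 , -11.127035], dtype=float32), (np.float32(55.913166), np.float32(55.62838)), np.float32(0.023328988))
top face depth (array([447.85565 , -11.132881], dtype=float32), (np.float32(55.93058), np.float32(55.33888)), np.float32(0.03949637)) 18.387382908315686
8 690 (array([447.90387 , -10.183528], dtype=float32), (np.float32(25.836317), np.float32(16.37807)), np.float32(1.6018406))
14 987 (array([447.93875 , -10.651808], dtype=float32), (np.float32(30.71721), np.float32(20.747168)), np.float32(1.5971013))
```

move_arm(
  moves=[
    {"gripper": 1,"xyz": [30.6,-5.8,0],"angular": [0,0,-0.007]},
    {"gripper": 1,"xyz": [30.6,-5.8,0],"angular": [0,0,-0.007]},
    {"gripper": 1,"xyz": [30.6,-5.8,0],"angular": [0,0,-0.007]},
    {"gripper": 1,"xyz": [30.6,-5.8,0],"angular": [0,0,-0.007]},
    {"gripper": 1,"xyz": [30.6,-5.8,0],"angular": [0,0,-0.007]},
    {"gripper": 1,"xyz": [30.6,-5.8,0],"angular": [0,0,-0.007]},
    {"gripper": 1,"xyz": [30.6,-5.8,0],"angular": [0,0,-0.007]},
    {"gripper": 1,"xyz": [30.6,-5.8,0],"angular": [0,0,-0.007]},
  ],
)

```text
clock: 3.2
position: [514.3, -281.1, 200.6]
ee_rot: [0.717, -0.697, 0.0, -0.0]
contact_force: [-0.0, 0.4, -0.3]
gripper_width: 85.2
```

```bash
python3 - <<'E'
from h import *
c=snap("wrist","w_rack");plan((525,-331,150,-1.555))
E
```

```text
pose [ 514.33 -281.06  200.73] yaw -1.5415 tilt 0.03 w 85.5 t 3.25 F [-0.1 -0.2 -0.9] j [-0.22  0.34 -0.14 -0.   -1.09  0.25]
xyz [5.02, -0.92, 5.07] ang [-0.0, -0.0, 0.014]
```

View pics/w_rack.png

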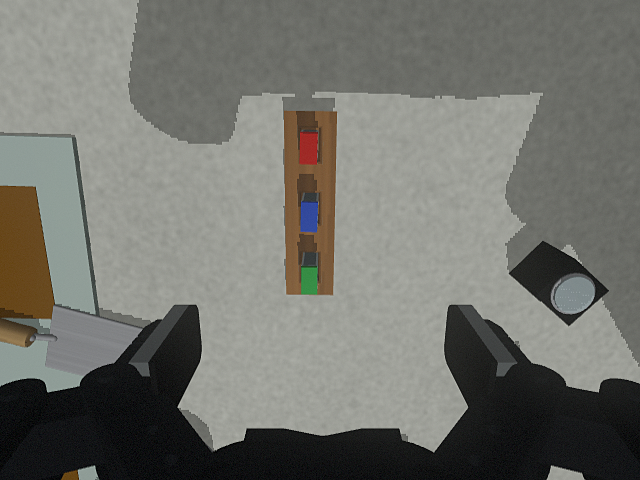

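The wrist view shows the rack with red cap (309,147), blue (309,215) and green (309,275), all clear of the fingers. The ink knife and loupe are far to the sides.

```bash
python3 - <<'E'
from h import *
c=load("w_rack");H=hsv(c);P=cloud(c);roi=np.zeros((480,640),bool);roi[100:300,280:340]=1
for n,m in(("red",red(H)),("green",(abs(H[...,0]-62)<20)&(H[...,1]>110)),("blue",(abs(H[...,0]-115)<14)&(H[...,1]>110))):
    b=max(blobs(m&roi,100),key=np.sum);q=P[b&(abs(P[...,2]-49)<2.5)]
    print(n,b.sum(),"cast",rect(cast(c,pix(b),49)),"depth",rect(q),np.median(q[:,2]))
m=(abs(H[...,0]-13)<10)&(H[...,1]>70)&roi&(abs(P[...,2]-18)<2.5)
print("rack",rect(P[m]))
E
```

```text
red 573 cast (array([ 525.2425, -330.4596], dtype=float32), (np.float32(22.422325), np.float32(12.1071415)), np.float32(1.5498785)) depth (array([ 524.9562 , -330.46304], dtype=float32), (np.float32(22.066347), np.float32(11.86167)), np.float32(1.5834649)) 49.50338778313291
green 451 cast (array([ 522.6008 , -231.68701], dtype=float32), (np.float32(22.970295), np.float32(12.156241)), np.float32(1.5856131)) depth (array([ 522.95624, -231.34296], dtype=float32), (np.float32(22.778742), np.float32(11.60514)), np.float32(1.5898755)) 49.324653861264736
blue 499 cast (array([ 523.5613, -281.7237], dtype=float32), (np.float32(22.538975), np.float32(11.718205)), np.float32(1.585615)) depth (array([ 523.58923, -281.35577], dtype=float32), (np.float32(22.266346), np.float32(11.695007)), np.float32(1.5862954)) 49.451282515650476
rack (array([ 524.116  , -280.46783], dtype=float32), (np.float32(150.6988), np.float32(39.976315)), np.float32(1.586565))
```

```bash
python3 - <<'E'
from h import *
plan((525,-330.5,90,-1.555),(525,-330.5,22,-1.555))
E
```

```text
pose [ 514.33 -281.06  200.73] yaw -1.5415 tilt 0.03 w 85.5 t 3.25 F [-0.1 -0.2 -0.9] j [-0.22  0.34 -0.14 -0.   -1.09  0.25]
xyz [4.97, -0.92, 11.07] ang [-0.0, -0.0, 0.014]
xyz [4.97, -0.91, 17.87] ang [-0.0, -0.0, 0.014]
```

move_arm(
  moves=[
    {"gripper": 0.2,"xyz": [4.97,-0.92,3],"angular": [0,0,0.014]},
    {"gripper": 0.2,"xyz": [4.97,-0.92,8],"angular": [0,0,0.014]},
    {"gripper": 0.2,"xyz": [4.97,-0.92,11],"angular": [0,0,0.014]},
    {"gripper": 0.2,"xyz": [4.97,-0.92,11],"angular": [0,0,0.014]},
    {"gripper": 0.2,"xyz": [4.97,-0.92,11],"angular": [0,0,0.014]},
    {"gripper": 0.2,"xyz": [4.97,-0.92,11],"angular": [0,0,0.014]},
  ],
)

```text
clock: 4.0
position: [526.0, -331.9, 92.6]
ee_rot: [0.712, -0.702, 0.002, -0.001]
contact_force: [0.5, 0.2, 0.5]
gripper_width: 51.1
```

```bash
python3 - <<'E'
from h import *
snap("wrist","w2");plan((525,-330.5,60,-1.555),(525,-330.5,22,-1.555))
c=load("w2");H=hsv(c);P=cloud(c)
b=max(blobs(red(H),50),key=np.sum);print(b.sum(),pix(b).mean(0),rect(cast(c,pix(b),49)),rect(P[b&(abs(P[...,2]-49)<2.5)]))
E
```

```text
pose [ 525.78 -331.94   92.32] yaw -1.5571 tilt 0.21 w 51.4 t 4.05 F [ 0.4 -0.2  0. ] j [-0.3   0.5  -0.18  0.   -0.89  0.32]
xyz [-0.15, 0.09, 3.23] ang [-0.003, -0.001, -0.002]
xyz [-0.15, 0.1, 7.03] ang [-0.003, -0.001, -0.002]
1166 [323.35077187 271.70154374] (array([ 525.0944, -331.1524], dtype=float32), (np.float32(23.155748), np.float32(12.116705)), np.float32(1.5772069)) (array([ 525.1316, -330.5755], dtype=float32), (np.float32(22.776703), np.float32(12.107338)), np.float32(1.578975))
```

move_arm(
  moves=[
    {"gripper": 0.2,"xyz": [-0.1,0.08,2],"angular": [0,0,0]},
    {"gripper": 0.2,"xyz": [-0.1,0.08,4],"angular": [0,0,0]},
    {"gripper": 0.2,"xyz": [-0.1,0.08,6],"angular": [0,0,0]},
    {"gripper": 0.2,"xyz": [-0.1,0.08,6.9],"angular": [0,0,0]},
    {"gripper": 0.2,"xyz": [-0.1,0.08,6.9],"angular": [0,0,0]},
    {"gripper": 0.2,"xyz": [-0.1,0.08,6.9],"angular": [0,0,0]},
    {"gripper": 0.2,"xyz": [-0.1,0.08,6.9],"angular": [0,0,0]},
  ],
)

```text
clock: 4.92
position: [524.4, -331.1, 22.3]
ee_rot: [0.712, -0.702, 0.001, -0.0]
contact_force: [-0.2, 0.2, -0.0]
gripper_width: 51.2
```

```bash
python3 - <<'E'
from h import *
plan((525,-330.5,22,-1.555))
c=snap("wrist","w3");H=hsv(c);P=cloud(c)
b=max(blobs(red(H),50),key=np.sum);print(b.sum(),pix(b).mean(0),rect(cast(c,pix(b),49)))
E
```

```text
pose [ 524.44 -331.09   22.25] yaw -1.5577 tilt 0.1 w 51.2 t 4.92 F [-0.2  0.2 -0. ] j [-0.3   0.59 -0.24  0.   -0.74  0.32]
xyz [-0.06, -0.06, 0.03] ang [-0.002, -0.001, -0.003]
2642 [318.05223316 347.52535958] (array([ 525.17804, -331.2858 ], dtype=float32), (np.float32(24.28255), np.float32(12.2768955)), np.float32(1.5682325))
```

move_arm(
  moves=[
    {"gripper": 0.2,"xyz": [0,-0.07,0],"angular": [0,0,0]},
    {"gripper": -0.3,"xyz": [0,-0.07,0],"angular": [0,0,0]},
    {"gripper": -1,"xyz": [0,-0.07,0],"angular": [0,0,0]},
    {"gripper": -1,"xyz": [0,-0.07,0],"angular": [0,0,0]},
    {"gripper": -1,"xyz": [0,-0.07,0],"angular": [0,0,0]},
    {"gripper": -1,"xyz": [0,-0.07,0],"angular": [0,0,0]},
    {"gripper": -1,"xyz": [0,-0.07,0],"angular": [0,0,0]},
  ],
)

```text
clock: 5.85
position: [524.6, -330.9, 21.4]
ee_rot: [0.712, -0.702, 0.0, -0.0]
contact_force: [0.8, -0.7, 0.7]
gripper_width: 11.5
```

```bash
python3 - <<'E'
from h import *
plan((525,-330.5,22,-1.555))
c=snap("wrist","w4");H=hsv(c);P=cloud(c)
b=max(blobs(red(H),50),key=np.sum);print(b.sum(),pix(b).mean(0),rect(cast(c,pix(b),49)))
E
```

```text
pose [ 524.65 -330.9    21.39] yaw -1.5578 tilt 0.01 w 11.5 t 5.85 F [ 0.8 -0.7  0.7] j [-0.3   0.59 -0.24  0.   -0.74  0.32]
xyz [-0.04, -0.04, -0.06] ang [-0.0, -0.0, -0.003]
2488 [322.48512862 348.18649518] (array([ 524.1416, -331.4859], dtype=float32), (np.float32(23.8403), np.float32(11.556167)), np.float32(1.5838895))
```

move_arm(
  moves=[
    {"gripper": -1,"xyz": [0,0,-0.6],"angular": [0,0,0]},
    {"gripper": -1,"xyz": [0,0,-1.5],"angular": [0,0,0]},
    {"gripper": -1,"xyz": [0,0,-3],"angular": [0,0,0]},
    {"gripper": -1,"xyz": [0,0,-6],"angular": [0,0,0]},
    {"gripper": -1,"xyz": [0,0,-9],"angular": [0,0,0]},
    {"gripper": -1,"xyz": [0,0,-12],"angular": [0,0,0]},
    {"gripper": -1,"xyz": [0,0,-12],"angular": [0,0,0]},
  ],
)

```text
clock: 6.78
position: [526.3, -331.6, 145.4]
ee_rot: [0.712, -0.702, 0.003, -0.001]
contact_force: [0.8, -0.0, 0.1]
gripper_width: 11.5
```

```bash
python3 - <<'E'
from h import *
plan((448,-11,110,-1.543))
c=snap("wrist","w5");H=hsv(c);P=cloud(c)
b=max(blobs(red(H),50),key=np.sum);z=arm.read_state()["position"][2]+27.6;print(b.sum(),pix(b).mean(0),z,rect(cast(c,pix(b),z)))
E
```

```text
pose [ 526.31 -331.62  145.44] yaw -1.5574 tilt 0.43 w 11.5 t 6.78 F [ 0.8 -0.   0.1] j [-0.3   0.45 -0.12  0.   -0.99  0.32]
xyz [-32.17, 7.42, 3.4] ang [-0.007, -0.003, -0.014]
2463 [322.47300041 347.98903776] 170.8749876935154 (array([ 525.5654 , -330.79617], dtype=float32), (np.float32(24.25587), np.float32(11.777086)), np.float32(1.5877621))
```

move_arm(
  moves=[
    {"gripper": -1,"xyz": [-4,0.9,0],"angular": [0,0,0]},
    {"gripper": -1,"xyz": [-9,2.1,0],"angular": [0,0,0]},
    {"gripper": -1,"xyz": [-14,3.3,0],"angular": [0,0,0]},
    {"gripper": -1,"xyz": [-19,4.4,0],"angular": [0,0,0]},
    {"gripper": -1,"xyz": [-24,5.6,0],"angular": [0,0,-0.014]},
    {"gripper": -1,"xyz": [-28,6.5,0],"angular": [0,0,-0.014]},
    {"gripper": -1,"xyz": [-31,7.2,2],"angular": [0,0,-0.014]},
    {"gripper": -1,"xyz": [-32.1,7.4,4],"angular": [0,0,-0.014]},
    {"gripper": -1,"xyz": [-32.1,7.4,4],"angular": [0,0,-0.014]},
    {"gripper": -1,"xyz": [-32.1,7.4,4],"angular": [0,0,-0.014]},
  ],
)

```text
clock: 8.07
position: [446.6, -11.2, 101.5]
ee_rot: [0.717, -0.698, 0.0, 0.0]
contact_force: [0.7, -0.1, 0.6]
gripper_width: 11.2
```

```bash
python3 - <<'E'
from h import *
plan((448,-11,45,-1.543),(448,-11,21.5,-1.543))
c=snap("wrist","w6")
E
```

```text
pose [446.62 -11.16 101.51] yaw -1.5439 tilt 0.01 w 11.2 t 8.07 F [ 0.7 -0.1  0.6] j [ 0.34  0.24 -0.59  0.   -0.74 -0.31]
xyz [-0.01, -0.14, 5.65] ang [0.0, -0.0, -0.001]
xyz [-0.01, -0.14, 8.0] ang [0.0, -0.0, -0.001]
```

View pics/w6.png

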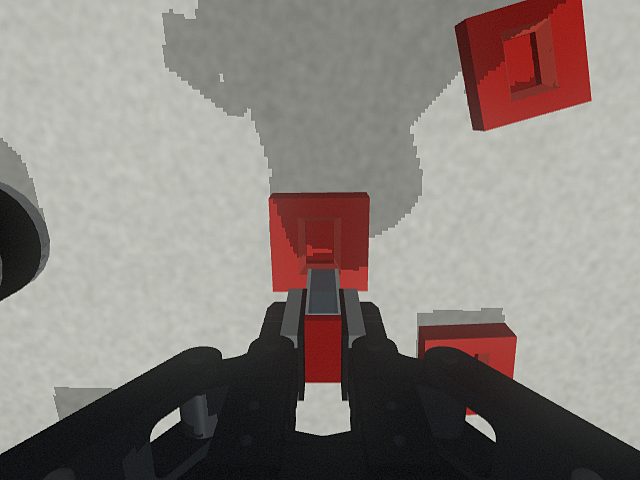

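The view shows the red cell in the jaws (cap 323,348) with the target nest below and ahead at (320,242). Measure the nest again from this settled pose.

```bash
python3 - <<'E'
from h import *
c=load("w6");H=hsv(c);P=cloud(c);z=np.abs(P[...,2]-18)<2.5
roi=np.zeros((480,640),bool);roi[180:300,255:380]=1
q=P[roi&z];print("depth",rect(q),len(q))
m=((H[...,0]<8)|(H[...,0]>172))&(H[...,1]>150)&roi
m[268:]=0
w=cast(c,pix(m),18);print("x from cast",w[:,0].min(),w[:,0].max(),"ymin",w[:,1].min())
lo=P[roi&(P[...,2]<14)&m];lo=lo[(np.abs(lo[:,:2]-[448,-11]).max(1)<20)];print("socket",rect(lo),len(lo))
m=red(H);m[:310]=0;m[385:]=0;m[:,:295]=0;m[:,350:]=0
print("cap",rect(cast(c,pix(m),101.5+27.6)))
E
```

```text
depth (array([447.96997 , -10.769575], dtype=float32), (np.float32(56.555386), np.float32(56.136982)), np.float32(1.6062602)) 6489
x from cast 419.8099095564937 476.50198412838745 ymin -42.685433399942
socket (array([448.1057  , -10.973356], dtype=float32), (np.float32(30.477274), np.float32(21.05282)), np.float32(1.6067897)) 1668
cap (array([446.10852 , -11.914403], dtype=float32), (np.float32(23.46921), np.float32(11.567188)), np.float32(1.5975472))
```

move_arm(
  moves=[
    {"gripper": -1,"xyz": [-0.04,-0.19,0],"angular": [0,0,0]},
    {"gripper": -1,"xyz": [-0.04,-0.19,2],"angular": [0,0,0]},
    {"gripper": -1,"xyz": [-0.04,-0.19,4],"angular": [0,0,0]},
    {"gripper": -1,"xyz": [-0.04,-0.19,5],"angular": [0,0,0]},
    {"gripper": -1,"xyz": [-0.04,-0.19,5.5],"angular": [0,0,0]},
    {"gripper": -1,"xyz": [-0.04,-0.19,6],"angular": [0,0,0]},
    {"gripper": -1,"xyz": [-0.04,-0.19,6],"angular": [0,0,0]},
    {"gripper": -1,"xyz": [-0.04,-0.19,6],"angular": [0,0,0]},
  ],
)

```text
clock: 9.12
position: [448.6, -10.3, 41.7]
ee_rot: [0.717, -0.697, 0.0, -0.0]
contact_force: [-0.7, -0.3, -0.3]
gripper_width: 11.5
```

```bash
python3 - <<'E'
from h import *
plan((448.5,-10.7,22.3,-1.541))
E
```

```text
pose [448.58 -10.31  41.65] yaw -1.5437 tilt 0.05 w 11.5 t 9.12 F [-0.7 -0.3 -0.3] j [ 0.34  0.34 -0.65  0.   -0.58 -0.31]
xyz [0.04, 0.01, 1.94] ang [-0.001, 0.0, -0.003]
```

move_arm(
  moves=[
    {"gripper": -1,"xyz": [0.04,0,0.4],"angular": [0,0,0]},
    {"gripper": -1,"xyz": [0.04,0,0.8],"angular": [0,0,0]},
    {"gripper": -1,"xyz": [0.04,0,1.2],"angular": [0,0,0]},
    {"gripper": -1,"xyz": [0.04,0,1.6],"angular": [0,0,0]},
    {"gripper": -1,"xyz": [0.04,0,1.9],"angular": [0,0,0]},
    {"gripper": -1,"xyz": [0.04,0,1.9],"angular": [0,0,0]},
    {"gripper": -1,"xyz": [0.04,0,1.9],"angular": [0,0,0]},
  ],
)

```text
clock: 10.0
position: [448.4, -10.8, 22.4]
ee_rot: [0.717, -0.697, 0.0, -0.0]
contact_force: [-0.5, -0.2, 0.5]
gripper_width: 11.6
```

```bash
python3 - <<'E'
from h import *
plan((448.5,-10.7,21.4,-1.541))
E
```

```text
pose [448.41 -10.8   22.37] yaw -1.5438 tilt 0.01 w 11.6 t 10.0 F [-0.5 -0.2  0.5] j [ 0.34  0.38 -0.67  0.   -0.52 -0.31]
xyz [-0.01, -0.01, 0.1] ang [-0.0, -0.0, -0.003]
```

move_arm(
  moves=[
    {"gripper": -1,"xyz": [0,0,0.08],"angular": [0,0,0]},
    {"gripper": -1,"xyz": [0,0,0.08],"angular": [0,0,0]},
    {"gripper": -0.6,"xyz": [0,0,0.08],"angular": [0,0,0]},
    {"gripper": -0.3,"xyz": [0,0,0.08],"angular": [0,0,0]},
    {"gripper": 0.1,"xyz": [0,0,0.08],"angular": [0,0,0]},
    {"gripper": 0.1,"xyz": [0,0,0.08],"angular": [0,0,0]},
    {"gripper": 0.1,"xyz": [0,0,0.08],"angular": [0,0,0]},
  ],
)

```text
clock: 10.88
position: [448.3, -10.8, 21.5]
ee_rot: [0.717, -0.698, 0.0, -0.0]
contact_force: [-0.1, 0.9, 0.4]
gripper_width: 46.8
```

move_arm(
  moves=[
    {"gripper": 0.1,"xyz": [0,0,-1],"angular": [0,0,0]},
    {"gripper": 0.1,"xyz": [0,0,-4],"angular": [0,0,0]},
    {"gripper": 0.1,"xyz": [0,0,-8],"angular": [0,0,0]},
    {"gripper": 0.1,"xyz": [0,0,-12],"angular": [0,0,0]},
    {"gripper": 0.1,"xyz": [0,0,-12],"angular": [0,0,0]},
    {"gripper": 0.1,"xyz": [0,0,-12],"angular": [0,0,0]},
  ],
)

```text
clock: 11.62
position: [447.8, -10.9, 141.6]
ee_rot: [0.716, -0.698, -0.0, -0.0]
contact_force: [-0.5, -0.5, 0.2]
gripper_width: 47.2
```

```bash
python3 - <<'E'
from h import *
plan((523,-231.5,150,-1.555))
c=snap("wrist","w7");H=hsv(c);P=cloud(c)
uv=proj(c,[448,-11,49])[0];print(uv)
cv2.imwrite("pics/w7c.png",cv2.resize(c["p"][int(uv[1])-100:int(uv[1])+100,int(uv[0])-130:int(uv[0])+130],None,fx=3,fy=3))
near=np.abs(P[...,:2]-[448,-11]).max(-1)<26
q=P[near&(P[...,2]>44)&(P[...,2]<60)];print("cap",rect(q),np.percentile(q[:,2],[5,50,95]))
q=P[near&(P[...,2]>30)];
E
```

```text
pose [447.76 -10.89 141.56] yaw -1.5441 tilt 0.02 w 47.2 t 11.62 F [-0.5 -0.5  0.2] j [ 0.34  0.18 -0.54 -0.   -0.85 -0.31]
xyz [22.25, -6.93, -0.85] ang [0.0, 0.0, 0.011]
[321.12748133 240.49595788]
cap (array([447.46338 , -10.992503], dtype=float32), (np.float32(22.346523), np.float32(12.030288)), np.float32(1.5946839)) [47.78272234 49.33480263 50.38737501]
```

View pics/w7c.png

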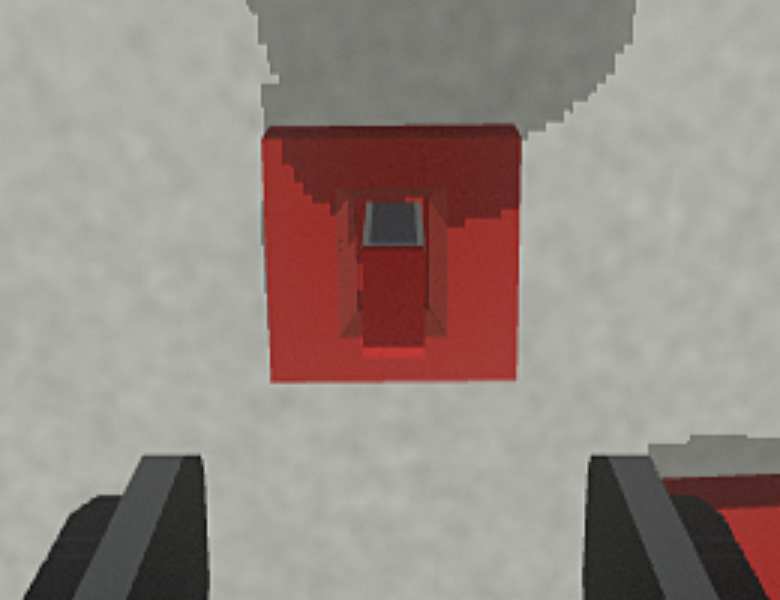

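The crop shows the red cell upright in the nest socket (cap at crop 393,295). Its cap top is at 49.3 mm and its centre within 1 mm, so it is fully seated. Next is the green cell.

move_arm(
  moves=[
    {"gripper": 0.1,"xyz": [5,-1.5,-0.8],"angular": [0,0,0.011]},
    {"gripper": 0.1,"xyz": [10,-3,-0.8],"angular": [0,0,0.011]},
    {"gripper": 0.1,"xyz": [15,-4.7,-0.8],"angular": [0,0,0.011]},
    {"gripper": 0.1,"xyz": [20,-6.2,0],"angular": [0,0,0.011]},
    {"gripper": 0.1,"xyz": [22.2,-6.9,2],"angular": [0,0,0.011]},
    {"gripper": 0.1,"xyz": [22.2,-6.9,4],"angular": [0,0,0.011]},
    {"gripper": 0.1,"xyz": [22.2,-6.9,4],"angular": [0,0,0.011]},
    {"gripper": 0.1,"xyz": [22.2,-6.9,4],"angular": [0,0,0.011]},
  ],
)

```text
clock: 12.68
position: [523.3, -230.7, 101.4]
ee_rot: [0.713, -0.701, -0.0, 0.0]
contact_force: [-0.4, -0.4, -1.1]
gripper_width: 47.2
```

```bash
python3 - <<'E'
from h import *
plan((523,-231.4,22,-1.555))
c=snap("wrist","w8");H=hsv(c);P=cloud(c)
b=max(blobs((abs(H[...,0]-62)<20)&(H[...,1]>110),50),key=np.sum);print(b.sum(),pix(b).mean(0),rect(cast(c,pix(b),49)),rect(P[b&(abs(P[...,2]-49)<2.5)]))
E
```

```text
pose [ 523.35 -230.71  101.44] yaw -1.5541 tilt 0.04 w 47.2 t 12.68 F [-0.4 -0.4 -1.1] j [-0.13  0.42 -0.29  0.   -0.86  0.15]
xyz [0.07, 0.03, 7.94] ang [0.001, -0.0, 0.001]
1067 [322.26991565 261.63730084] (array([ 522.8172 , -231.82805], dtype=float32), (np.float32(22.819895), np.float32(12.380319)), np.float32(1.5791895)) (array([ 522.92285, -231.38832], dtype=float32), (np.float32(22.487288), np.float32(11.921596)), np.float32(1.5932937))
```

move_arm(
  moves=[
    {"gripper": 0.1,"xyz": [0.07,0.03,2],"angular": [0,0,0]},
    {"gripper": 0.1,"xyz": [0.07,0.03,4],"angular": [0,0,0]},
    {"gripper": 0.1,"xyz": [0.07,0.03,6],"angular": [0,0,0]},
    {"gripper": 0.1,"xyz": [0.07,0.03,7.5],"angular": [0,0,0]},
    {"gripper": 0.1,"xyz": [0.07,0.03,7.9],"angular": [0,0,0]},
    {"gripper": 0.1,"xyz": [0.07,0.03,7.9],"angular": [0,0,0]},
    {"gripper": 0.1,"xyz": [0.07,0.03,7.9],"angular": [0,0,0]},
  ],
)

```text
clock: 13.6
position: [523.6, -231.7, 23.3]
ee_rot: [0.713, -0.701, 0.001, -0.0]
contact_force: [0.3, -0.3, -1.0]
gripper_width: 46.9
```

```bash
python3 - <<'E'
from h import *
plan((522.9,-231.4,22,-1.555))
E
```

```text
pose [ 523.63 -231.67   23.33] yaw -1.5546 tilt 0.09 w 46.9 t 13.6 F [ 0.3 -0.3 -1. ] j [-0.13  0.53 -0.36  0.   -0.68  0.15]
xyz [-0.03, 0.07, 0.13] ang [-0.002, -0.0, 0.0]
```

move_arm(
  moves=[
    {"gripper": 0.1,"xyz": [-0.02,0.05,0.05],"angular": [0,0,0]},
    {"gripper": 0.1,"xyz": [-0.02,0.05,0.05],"angular": [0,0,0]},
    {"gripper": -0.4,"xyz": [-0.02,0.05,0.05],"angular": [0,0,0]},
    {"gripper": -1,"xyz": [-0.02,0.05,0.05],"angular": [0,0,0]},
    {"gripper": -1,"xyz": [-0.02,0.05,0.05],"angular": [0,0,0]},
    {"gripper": -1,"xyz": [-0.02,0.05,0.05],"angular": [0,0,0]},
    {"gripper": -1,"xyz": [-0.02,0.05,0.05],"angular": [0,0,0]},
  ],
)

```text
clock: 14.48
position: [522.7, -231.5, 22.2]
ee_rot: [0.713, -0.701, 0.0, -0.0]
contact_force: [0.2, -0.6, 1.4]
gripper_width: 11.7
```

```bash
python3 - <<'E'
from h import *
plan((522.9,-231.4,22,-1.555))
c=snap("wrist","w9");H=hsv(c)
b=max(blobs((abs(H[...,0]-62)<20)&(H[...,1]>110),50),key=np.sum);print(b.sum(),pix(b).mean(0),rect(cast(c,pix(b),49)))
E
```

```text
pose [ 522.71 -231.46   22.19] yaw -1.5548 tilt 0.03 w 11.7 t 14.47 F [ 0.2 -0.6  1.4] j [-0.13  0.53 -0.37  0.   -0.68  0.15]
xyz [-0.01, -0.02, 0.02] ang [-0.0, -0.0, 0.0]
2429 [322.4923837  346.83038287] (array([ 522.13873, -232.06708], dtype=float32), (np.float32(23.588783), np.float32(11.53009)), np.float32(1.5870619))
```

move_arm(
  moves=[
    {"gripper": -1,"xyz": [0,0,-0.6],"angular": [0,0,0]},
    {"gripper": -1,"xyz": [0,0,-1.5],"angular": [0,0,0]},
    {"gripper": -1,"xyz": [0,0,-3],"angular": [0,0,0]},
    {"gripper": -1,"xyz": [0,0,-6],"angular": [0,0,0]},
    {"gripper": -1,"xyz": [0,0,-10],"angular": [0,0,0]},
    {"gripper": -1,"xyz": [0,0,-15],"angular": [0,0,0]},
    {"gripper": -1,"xyz": [0,0,-20],"angular": [0,0,0]},
    {"gripper": -1,"xyz": [0,0,-25],"angular": [0,0,0]},
    {"gripper": -1,"xyz": [0,0,-27],"angular": [0,0,0]},
    {"gripper": -1,"xyz": [0,0,-27],"angular": [0,0,0]},
  ],
)

```text
clock: 15.78
position: [522.7, -231.5, 294.7]
ee_rot: [0.713, -0.701, 0.002, -0.001]
contact_force: [0.5, -0.6, -0.4]
gripper_width: 11.7
```

```bash
python3 - <<'E'
from h import *
plan((500,0,290,-1.555),(500,270,290,-1.555))
E
```

```text
pose [ 522.67 -231.45  294.71] yaw -1.5548 tilt 0.27 w 11.7 t 15.78 F [ 0.5 -0.6 -0.4] j [-0.13  0.25 -0.02  0.   -1.29  0.15]
xyz [-23.18, 1.9, 0.44] ang [-0.005, -0.001, 0.0]
xyz [-50.18, 1.47, 0.42] ang [-0.005, -0.001, 0.0]
```

move_arm(
  moves=[
    {"gripper": -1,"xyz": [-5,0.5,0],"angular": [0,0,0]},
    {"gripper": -1,"xyz": [-10,1,0],"angular": [0,0,0]},
    {"gripper": -1,"xyz": [-16,1.5,0],"angular": [0,0,0]},
    {"gripper": -1,"xyz": [-22,1.5,0],"angular": [0,0,0]},
    {"gripper": -1,"xyz": [-28,1.5,0],"angular": [0,0,0]},
    {"gripper": -1,"xyz": [-34,1.5,0],"angular": [0,0,0]},
    {"gripper": -1,"xyz": [-40,1.5,0],"angular": [0,0,0]},
    {"gripper": -1,"xyz": [-46,1.5,0],"angular": [0,0,0]},
    {"gripper": -1,"xyz": [-50,1.5,0],"angular": [0,0,0]},
    {"gripper": -1,"xyz": [-50,1.5,0],"angular": [0,0,0]},
  ],
)

```text
clock: 17.02
position: [498.3, 270.2, 289.6]
ee_rot: [0.714, -0.7, -0.0, 0.002]
contact_force: [-0.4, -0.6, -0.3]
gripper_width: 11.4
```

move_arm(
  moves=[
    {"gripper": -1,"xyz": [0,0,0],"angular": [0,0,0]},
    {"gripper": -1,"xyz": [0,0,0],"angular": [0,0,0]},
  ],
)

```text
clock: 17.27
position: [499.3, 267.0, 291.7]
ee_rot: [0.712, -0.702, -0.0, 0.0]
contact_force: [-0.1, -0.0, -0.3]
gripper_width: 11.4
```

```bash
python3 - <<'E'
from h import *
plan()
c=snap("wrist","w10");print(proj(c,[[587,303,85],[587,353,85],[587,253,85],[587,303,32]]).round())
H=hsv(c);m=(abs(H[...,0]-62)<20)&(H[...,1]>110)
b=max(blobs(m,50),key=np.sum);print("cap",b.sum(),pix(b).mean(0))
E
```

```text
pose [499.34 267.05 291.74] yaw -1.5561 tilt 0.05 w 11.4 t 17.27 F [-0.1 -0.  -0.3] j [ 0.78  0.25 -0.04 -0.   -1.29 -0.76]
[[222. 241.]
 [225. 293.]
 [219. 185.]
 [234. 226.]]
cap 2438 [322.42575882 346.78671042]
```

View pics/w10.png

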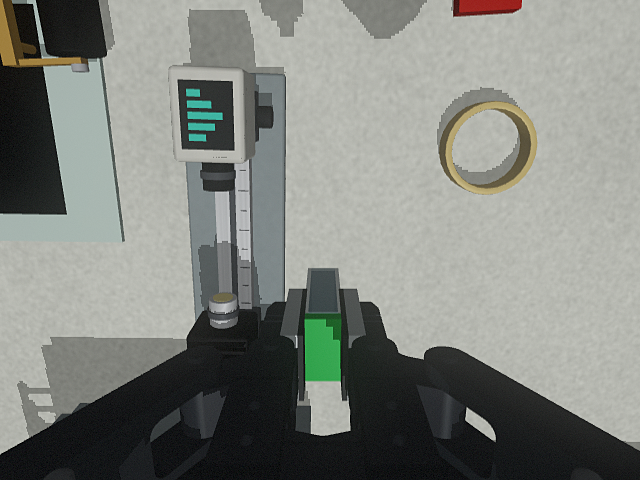

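The view shows the held green cell (cap 322,347). The photometer's detector barrel ends near (219,188) and the lamp barrel near (223,298). My projected beam ends (219,185) and (225,293) agree. Refine with a circle fit to the barrel points.

```bash
python3 - <<'E'
from h import *
from scipy.optimize import least_squares
c=load("w10");P=cloud(c);H=hsv(c)
v,u=np.mgrid[0:480,0:640]
ax=[]
for n,r in(("det",(160,192,198,242)),("lamp",(290,328,204,242))):
    m=(v>=r[0])&(v<r[1])&(u>=r[2])&(u<r[3])&(P[...,2]>76)&(P[...,2]<101)
    q=P[m];print(n,len(q),"y",np.percentile(q[:,1],[1,50,99]).round(1),"x",np.percentile(q[:,0],[1,50,99]).round(1),"zmax",np.percentile(q[:,2],98).round(1))
    f=least_squares(lambda p:np.hypot(q[:,0]-p[0],q[:,2]-85-p[1])-13,[587,0],loss="soft_l1");print("axis x,z",f.x+[0,85],"res",np.std(f.fun))
for n,lo,hi,rr in(("base",13,19,(70,310,185,290)),("dethead",109,115,(60,170,165,250)),("rail",29,35,(180,300,190,260))):
    m=(P[...,2]>lo)&(P[...,2]<hi)&(v>=rr[0])&(v<rr[1])&(u>=rr[2])&(u<rr[3])
    for b in blobs(m,150):
        q=P[b];x=rect(q);print(n,b.sum(),x[0],np.round(x[1],1),round(float(x[2]),4),"xr",np.percentile(q[:,0],[1,99]).round(1))
E
```

```text
det 922 y [233.4 244.3 256.4] x [572.8 584.  599.1] zmax 100.0
axis x,z [587.20221973  85.59487654] res 0.9667833766431715
lamp 1098 y [355.7 366.8 382.3] x [573.6 586.8 607. ] zmax 99.9
axis x,z [589.2208188   85.47466952] res 2.925529290762693
base 6767 [554.314   279.72742] [244.9  33.5] 1.5546 xr [537.2 571.3]
base 3385 [623.7677 322.4783] [161.8  29.2] 1.5544 xr [609.8 637.8]
dethead 6948 [586.1422  196.73413] [69.6 55.8] 1.5545 xr [559.  612.7]
rail 3738 [588.2817  319.94452] [127.5  34.6] 1.5591 xr [571. 605.]
```

```bash
python3 - <<'E'
from h import *
plan((588.2,306.3,200,-1.587))
E
```

```text
pose [499.46 267.08 291.99] yaw -1.5563 tilt 0.02 w 11.5 t 17.32 F [-0.9 -0.4 -0.1] j [ 0.78  0.25 -0.04 -0.   -1.29 -0.76]
xyz [-3.8, -8.93, 9.2] ang [0.0, -0.0, 0.031]
```

move_arm(
  moves=[
    {"gripper": -1,"xyz": [-1.5,-3,0],"angular": [0,0,0.031]},
    {"gripper": -1,"xyz": [-3,-6.5,0],"angular": [0,0,0.031]},
    {"gripper": -1,"xyz": [-3.8,-8.9,2],"angular": [0,0,0.031]},
    {"gripper": -1,"xyz": [-3.8,-8.9,5],"angular": [0,0,0.031]},
    {"gripper": -1,"xyz": [-3.8,-8.9,8],"angular": [0,0,0.031]},
    {"gripper": -1,"xyz": [-3.8,-8.9,9.2],"angular": [0,0,0.031]},
    {"gripper": -1,"xyz": [-3.8,-8.9,9.2],"angular": [0,0,0.031]},
    {"gripper": -1,"xyz": [-3.8,-8.9,9.2],"angular": [0,0,0.031]},
  ],
)

```text
clock: 18.32
position: [588.6, 308.0, 201.8]
ee_rot: [-0.702, 0.712, -0.0, 0.001]
contact_force: [-0.2, 0.1, -0.1]
gripper_width: 11.4
```

```bash
python3 - <<'E'
from h import *
plan((588.2,306.3,80.8,-1.587))
c=snap("wrist","w11");P=cloud(c);v,u=np.mgrid[0:480,0:640]
m=(P[...,2]>109)&(P[...,2]<115)&(v<240)
for b in blobs(m,1500): print("head",pix(b).mean(0),rect(P[b]))
c=snap("scene","s11")
E
```

```text
pose [588.64 307.98 201.82] yaw -1.5858 tilt 0.17 w 11.4 t 18.32 F [-0.2  0.1 -0.1] j [ 0.73  0.47  0.07  0.   -1.17 -0.74]
xyz [0.19, 0.07, 12.1] ang [-0.003, 0.002, 0.001]
head [323.02767227  51.82058238] (array([586.59894, 206.15729], dtype=float32), (np.float32(55.791573), np.float32(51.19615)), np.float32(3.1267173))
```

View pics/w11.png

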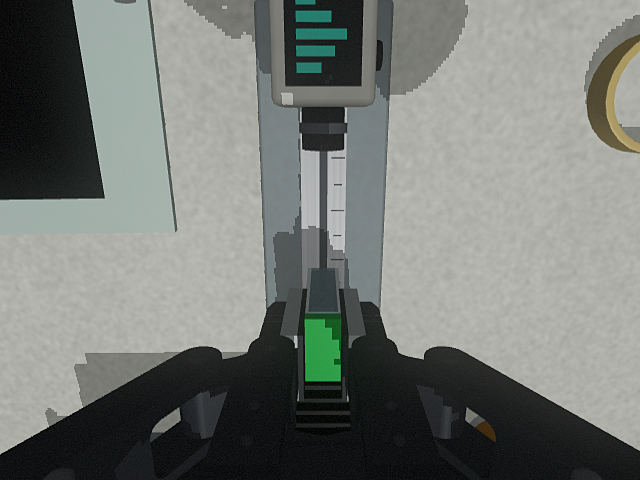

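The cell lines up with the detector barrel (cap col 322, barrel col 323) and the depth check agrees on x≈588.1. Descend.

move_arm(
  moves=[
    {"gripper": -1,"xyz": [0.1,0.06,2],"angular": [0,0,0]},
    {"gripper": -1,"xyz": [0.1,0.06,4],"angular": [0,0,0]},
    {"gripper": -1,"xyz": [0.1,0.06,6],"angular": [0,0,0]},
    {"gripper": -1,"xyz": [0.1,0.06,8],"angular": [0,0,0]},
    {"gripper": -1,"xyz": [0.1,0.06,10],"angular": [0,0,0]},
    {"gripper": -1,"xyz": [0.1,0.06,11.5],"angular": [0,0,0]},
    {"gripper": -1,"xyz": [0.1,0.06,12],"angular": [0,0,0]},
    {"gripper": -1,"xyz": [0.1,0.06,12],"angular": [0,0,0]},
    {"gripper": -1,"xyz": [0.1,0.06,12],"angular": [0,0,0]},
    {"gripper": -1,"xyz": [0.1,0.06,12],"angular": [0,0,0]},
  ],
)

```text
clock: 19.68
position: [587.6, 307.0, 80.8]
ee_rot: [-0.702, 0.712, -0.0, 0.001]
contact_force: [-0.1, 0.5, -0.2]
gripper_width: 11.3
```

```bash
python3 - <<'E'
from h import *
plan((588.2,306.3,80.8,-1.587))
c=snap("wrist","w12");H=hsv(c);b=max(blobs((abs(H[...,0]-62)<20)&(H[...,1]>110),50),key=np.sum)
print("cap",pix(b).mean(0),rect(cast(c,pix(b),arm.read_state()["position"][2]+26.8)))
s=snap("scene","s12");cv2.imwrite("pics/s12c.png",cv2.resize(s["p"][190:330,280:500],None,fx=3.5,fy=3.5,interpolation=cv2.INTER_CUBIC))
t=snap("top","t12");H=hsv(t);u=[pix(b).mean(0) for b in blobs(red(H)&(np.mgrid[0:480,0:640][0]<260),20)];print("red blobs",u)
P=cloud(s);H=hsv(s);b=[b for b in blobs((abs(H[...,0]-62)<20)&(H[...,1]>110),8)];print([(pix(x).mean(0),np.median(P[x],0).round(1)) for x in b])
E
```

```text
pose [587.59 307.    80.81] yaw -1.5858 tilt 0.08 w 11.3 t 19.68 F [-0.1  0.5 -0.2] j [ 0.72  0.58 -0.08  0.   -0.92 -0.74]
xyz [0.07, -0.06, 0.0] ang [-0.001, 0.001, 0.001]
cap [322.47327621 347.01958384] (array([587.00116, 307.2189 ], dtype=float32), (np.float32(25.27852), np.float32(11.706851)), np.float32(1.5674837))
red blobs [array([334.15882353, 239.97058824])]
[]
```

View pics/s12c.png

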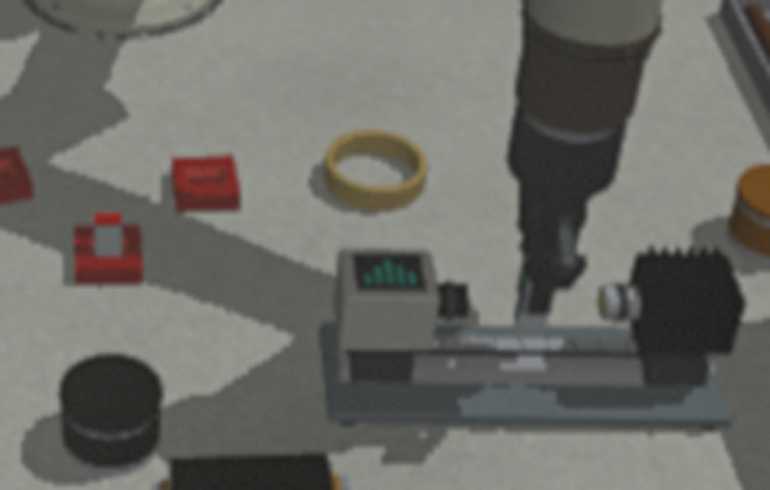

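The scene crop shows the red cell upright in the nest (108,245) and the green cell held between detector (455,300) and lamp (610,300) without contact. I'll make a last 1 mm trim, hold, then hand in.

move_arm(
  moves=[
    {"gripper": -1,"xyz": [0.05,-0.08,0],"angular": [0,0,0]},
    {"gripper": -1,"xyz": [0.05,-0.08,0],"angular": [0,0,0]},
    {"gripper": -1,"xyz": [0.05,-0.08,0],"angular": [0,0,0]},
    {"gripper": -1,"xyz": [0.05,-0.08,0],"angular": [0,0,0]},
    {"gripper": -1,"xyz": [0.05,-0.08,0],"angular": [0,0,0]},
    {"gripper": -1,"xyz": [0.05,-0.08,0],"angular": [0,0,0]},
    {"gripper": -1,"xyz": [0.05,-0.08,0],"angular": [0,0,0]},
    {"gripper": -1,"xyz": [0.05,-0.08,0],"angular": [0,0,0]},
  ],
)

```text
clock: 20.82
position: [588.1, 306.2, 80.0]
ee_rot: [-0.702, 0.712, -0.0, 0.0]
contact_force: [-0.3, -0.8, 0.2]
gripper_width: 11.2
```

```bash
python3 - <<'E'
from h import *
plan((588.2,306.3,80.8,-1.587))
print(arm.job_done())
E
```

```text
pose [588.06 306.24  80.  ] yaw -1.5858 tilt 0.0 w 11.2 t 20.82 F [-0.3 -0.8  0.2] j [ 0.72  0.58 -0.08  0.   -0.92 -0.74]
xyz [-0.01, -0.01, -0.08] ang [-0.0, 0.0, 0.001]
the job is handed in; nothing more can be done
None
```

I seated and released the red cell in the reject nest farthest from the base. The green cell is held in the beam, and I handed the job in at 20.8 s; no verdict is reported.

- **Red cell:** after release, its cap was about 0.5 mm from the measured nest centre. The cap top stood at 49.3 mm, which means fully down. The last scene view showed it still upright.
- **Green cell:** at hand-in the tool was within 1 mm of its target in the beam in all three axes, and square to the beam within about 0.001 rad. Tilt read 0°. The jaws read 11.2 mm on the 12.5 mm cell, and the wrist force was under 1 N, so I saw no sign of contact with the photometer.
- **Disagreements:** the circle fit to the lamp barrel was poor (about 3 mm scatter) and put the beam at the lamp about 1 mm off. The detector head and its barrel agreed on x ≈ 588 mm, so I used that. The last colour check could not see the green cap in the scene camera; I confirmed the cell there by eye and in the wrist camera, where the cap had not shifted in the fingers.
- **Not checked:** I did not re-measure the blue cell and the other bystanders at the end. No move came near them, and no unusual forces showed.

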